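# Turn the drying rack's wire leaf over its spine

### The arm

A 7-joint arm with a two-finger parallel gripper is mounted at the origin on the work surface. World frame = base frame: x ahead of the robot, y to its left, z up, the work surface at z = 0. Lengths are in m, angles in rad, forces in N, time in s.
With the tool pointing down it reaches from about 0.425 to 0.925 m from the base axis. Payload 6.8 kg.
Tool frame: the origin (TCP) lies at the very end of the fingers, on their centre line; the grasp point (between the pads) lies 19 mm behind it (bot.grasp_offset is the distance from the TCP to the grasp point, in m); z points along the fingers, y is the direction in which the jaws open and shut (so a half turn about z gives the same grasp; the last joint's range is limited). The gripper opens to 85 mm and grips with 20 to 120 N. Pads are 22 mm wide; open, the fingers measure 114 mm over their backs; the gripper's body (76 mm by 85 mm) begins 54 mm behind the grasp point. The pads swing forward as they close: fully open they stand 13 mm farther back than shut.
Start: joints at [-1.354, 0.477, 0.022, 1.555, -0.011, 1.109, -0.083], TCP at [0.215, 0.64, 0.231] pointing down, gripper open.
Joint ranges: [-2.96, 2.96], [-0.34, 2.1], [-1.41, 1.46], [0.24, 2.44], [-1.37, 4.51], [0.17, 1.92], [-2.96, 2.96]. Speed limits (rad/s): [2.39, 2.39, 3.14, 3.14, 3.14, 3.14, 3.14].

### API

Orientations are given as a unit quaternion [w, x, y, z].
In Python, from station import monitor, cams, bot, finder gives the robot as it stands.
- The arm moves only by the tool jog_arm, never from a script. Its argument "plan" is a list of rows, each an object of numbers: "x", "y", "z": the shift along the tool's x, y, z as a fraction of full scale; "wx", "wy", "wz": the turn, a rotation vector about the tool's x, y, z as a fraction of full scale. A call has 1 to 12 rows; each row is the pose to reach, as a shift and turn from the pose measured when the call began, along the tool's axes at that moment, turning the shorter way round; what a row does not reach only later rows make up. Full scale, the value 1, is 20 cm for a shift and 180 degrees for a turn. A row lasts 1/12 s, in which the tool goes at most 41.7 mm and 7.16 degrees, less where a joint would pass 70% of its speed; a pose out of reach is approached as far as the arm can. A call with a number of a shift or a turn outside -1 to 1 is refused whole. A call with a gripper value outside its range is refused whole. "hand" is the opening, from -1 (shut) to 1 (fully open), set as the call begins (left out, the last holds). The fingers move at their own pace and stop on an object; "grip_force" is the grip in N (left out, the last holds). Time passes only in rows, so rows that repeat a pose let the fingers close. It gives the time, the measured TCP pose, the force and the opening at its end, in the units of the state.
- monitor.get_obs(): the state, without advancing time (a new reading comes with each control period).
- cams.read_camera(name): name is "scene" or "top" or "wrist"; returns the picture (420x560x3 uint8, red, green, blue); there is no depth.
- cams.get_calibration(name): a dict with "fx", "fy", "cx", "cy" (pixels), "distortion" ([k1, k2, p1, p2, k3] as OpenCV has them; the pictures are not rectified), "extrinsics" (4x4, takes a point from world to camera coordinates). Camera axes: x right, y down, z forward; pixel columns grow to the right and rows downward; lengths in m; the calibration is good to about 2 mm. A picture is of the moment at which its call begins: read the wrist's pose just before it. get_calibration takes no time and is no camera call; for the wrist camera it gives the pose at the moment of the call.
- bot.hand_in(): hands the job in, once; it reports no verdict.
Trained networks look in the newest picture that a camera, given by its name, has taken for a name from the list of things; names that differ only in an ending like _2 or _b are one class to them, and where a whole thing is asked for, a point or a joint stands for the part that bears it (a point fixed in the world has none). Each returns a list of dicts, best first, with "confidence" (0 to 1); they miss things now and then, are a little off and sometimes report something else, mostly with a low value. They report only what shows in the picture. A call takes as long as a camera call. They do not tell look-alikes from the thing itself.
- finder.find_in(camera, target): "bbox" ([left, top, width, height] in pixels, round what is visible of it).
- finder.place_of(camera, target): "location" ([column, row] in pixels: a listed point, or the origin of a listed thing).
The state is a dict: "t": time; "q": joint angles; "joint_vel": joint speeds; "joint_torque": joint torques, N m; "eef_pos": TCP position; "tool_rot": TCP orientation; "contact_force": force on the tool from outside, world axes, zero at the start; "torque": the same for the moment, N m; "gripper_width": opening from 0.0 (shut) to 1.0 (fully open).
Only numpy, scipy, OpenCV 4.12 (cv2) and the standard library are available. Lean on these libraries where they do the work, as an engineer would, in place of code of your own. Each camera call takes 0.05 s, during which the arm holds its last target. There are 200 camera calls.

### The job

Uncover the fruit slices on the wider of the two drying stands: with the fingertips turn its wire leaf over its spine and press it down until it lies fully flat on the left-hand half of that stand. Only push it, do not pinch it between the fingers or fling it over, and leave the narrower stand's leaf and everything else where it is.

Things in the scene. Friction and masses are not known exactly. Their poses are not given: they have to be found in the camera images.
- wide_leaf (a joint): angle of the wire leaf of the WIDER drying stand about its spine: 0 = flat over the right half (seen from the robot), pi/2 = upright, pi = flat on the left half, at its stop. It starts a little raised (0.15 to 0.45). The hinge is stiff: the leaf stays at whatever angle it is left, and needs 1 to 3 N at its free edge to turn.
- wide_spine (a point): middle of the wider stand's spine (the hinge axis), 58 mm above the table. Fixed stand, a low white basket-like block 144 mm across (its x) by 170 mm along the spine (its y) with flat bed tops 50 mm above the table; y runs along the spine towards the robot, x points across it to the left half, z up. The brackets at its ends rise 64 mm above the table.
- wide_edge (a point): middle of the free edge of the wider stand's leaf, turns with it. The leaf is a rigid white wire mesh panel in a steel rim, 5 mm thick, 164 mm along the spine, 100 mm from spine axis to this edge, 0.12 kg. x points from here to the spine, z out of its upper face at joint 0. At 0 the edge overhangs the bed by 28 mm, only table below. Mesh (12 mm) too fine for a fingertip.
- narrow_leaf (a joint): angle of the same sort of leaf on the NARROWER stand, which is to be left alone; same meaning of the values.
- narrow_spine (a point): middle of the spine of the narrower stand (110 mm along its spine, otherwise built as the wider one), 58 mm above the table. The two stands are side by side, either one may be on the left.
- narrow_edge (a point): middle of the free edge of the narrower stand's leaf (104 mm wide, reaching 100 mm from its spine), which is to be left alone.
- jar: small amber glass jar with a steel lid, 40 mm across, 85 mm tall, stands beyond the gap between the two stands; origin at the centre of its underside. Leave it alone.
- mug: blue mug, 76 mm across without its handle, 90 mm tall; origin at the centre of its underside. Leave it alone.
- flask: blue drinking bottle, 66 mm across, 200 mm tall; origin at the centre of its underside. Leave it alone.
- bowl: steel bowl, 110 mm across, 50 mm tall, nearer the robot than the stands, between them; origin at the centre of its underside. Leave it alone.
- can: tin can, 68 mm across, 90 mm tall, beyond the gap between the stands; origin at the centre of its underside. Leave it alone.
- tongs: flat steel tongs about 180 mm long, 12 mm high, lying nearer the robot than the stands; origin at the centre of its underside. Leave it alone.
- brush: hand brush lying nearer the robot than the stands, about 25 mm high; origin at the centre of its underside. Leave it alone.
Not all that is in view belongs to the job. Leave any yellow look-alike of the part that bears wide_leaf alone.

How it is judged:
On the way:
1. the wider stand's leaf is pushed up past upright (value of joint wide_leaf above 1.7 rad), for 0.1 s.
At the end, for the whole second after the job is handed in: The wider leaf lies at rest flat on the left-hand half (within 0.08 rad of its stop); the narrower leaf's edge is within 15 mm, and every bystander within 30 mm, of where it started (value of joint wide_leaf above 3.06 rad and velocity of joint wide_leaf between -0.1 and 0.1 rad/s and distance of narrow_edge from where it was at the start of the episode below 0.015 m and distance of each of jar, mug, flask, bowl, can, tongs, brush from where it was at the start of the episode below 0.03 m); the robot touches nothing.
It fails at once if the leaf was pinched between the fingers (z of the grasp point in the frame of wide_edge between -0.006 and 0.006 m and x of the grasp point in the frame of wide_edge between -0.015 and 0.095 m and y of the grasp point in the frame of wide_edge between -0.082 and 0.082 m and contact force between the fingers and wide_leaf above 12 N).
It fails at once if the leaf was flung over (faster than 5 rad/s) (velocity of joint wide_leaf above 5 rad/s).
It fails at once if the narrower stand's leaf was moved by more than 15 mm (distance of narrow_edge from where it was at the start of the episode above 0.015 m).
It fails at once if a bystander was moved by more than 30 mm or lifted (distance of any of jar, mug, flask, bowl, can, tongs, brush from where it was at the start of the episode above 0.03 m).
It also fails if it takes over 38 s, if anything falls off the work surface, if the arm or the gripper's body presses on something with over 40 N, if the wrist force passes 120 N, or if a joint passes its speed limit or range.

## Working session

There is one attempt and no reset: what is moved stays moved. The work goes in short steps, Python scripts to look and compute and a tool call to move; the robot and the scene stay as the last step left them, time stands still between calls to the robot, and variables do not carry over. Pictures are saved under pics/ and viewed, about 8 in all and at most 12, crops included, and the job is handed in when it is done.

Besides the shell and the picture viewer there is one more tool, called by a JSON object that holds its "name" and its "arguments", one argument or row to a line. jog_arm: Moves the arm, as the interface text tells. Shift numbers are shares of 20 cm and turn numbers shares of 180 degrees, none past 1 either way. Its arguments: {"type":"object","properties":{"plan":{"type":"array","items":{"type":"object","properties":{"x":{"type":"number","minimum":-1,"maximum":1},"y":{"type":"number","minimum":-1,"maximum":1},"z":{"type":"number","minimum":-1,"maximum":1},"wx":{"type":"number","minimum":-1,"maximum":1},"wy":{"type":"number","minimum":-1,"maximum":1},"wz":{"type":"number","minimum":-1,"maximum":1}}}},"hand":{"type":"number"},"grip_force":{"type":"number"}},"required":["plan"]}

```bash
mkdir -p pics
cat > h.py <<'E'
import numpy as np, cv2
from station import monitor, cams, bot, finder
def ray(c,uv):
    k=cams.get_calibration(c); K=np.array([[k['fx'],0,k['cx']],[0,k['fy'],k['cy']],[0,0,1]])
    p=cv2.undistortPoints(np.array([[uv]],float),K,np.array(k['distortion']))[0,0]
    E=np.array(k['extrinsics']);R,t=E[:3,:3],E[:3,3]
    return -R.T@t, R.T@np.array([p[0],p[1],1])
def atz(c,uv,z):
    o,d=ray(c,uv); return o+d*(z-o[2])/d[2]
def proj(c,P):
    k=cams.get_calibration(c); K=np.array([[k['fx'],0,k['cx']],[0,k['fy'],k['cy']],[0,0,1]])
    E=np.array(k['extrinsics'])
    return cv2.projectPoints(np.array(P,float).reshape(-1,3),cv2.Rodrigues(E[:3,:3])[0],E[:3,3],K,np.array(k['distortion']))[0][:,0]
def save(c,n):
    im=cams.read_camera(c); cv2.imwrite('pics/'+n,im[:,:,::-1]); return im
E
python3 - <<'E'
from h import *
np.set_printoptions(precision=3,suppress=True)
a=save('top','top0.png');b=save('scene','scene0.png')
cv2.imwrite('pics/a0.png',cv2.resize(np.vstack([a,b])[:,:,::-1],None,fx=.7,fy=.7)) 
for c in('top','scene'):
    print(c,ray(c,(280,210)))
    for n,z in (('wide_spine',.058),('wide_edge',.08),('narrow_spine',.058),('narrow_edge',.08),('jar',0),('mug',0),('flask',0),('bowl',0),('can',0),('tongs',0),('brush',0)):
        for r in finder.place_of(c,n)[:3]: print(n,round(r['confidence'],2),np.round(r['location']),atz(c,r['location'],z))
    print(finder.find_in(c,'wide_leaf')[:3])
print(monitor.get_obs())
E
```

```text
top (array([0.261, 0.04 , 1.599]), array([ 0.179, -0.02 , -0.984]))
wide_spine 0.82 [229. 200.] [0.572 0.158 0.058]
wide_spine 0.57 [354. 138.] [ 0.757 -0.217  0.058]
wide_edge 0.97 [385. 142.] [ 0.737 -0.303  0.08 ]
wide_edge 0.92 [254. 207.] [0.548 0.085 0.08 ]
narrow_spine 0.73 [346. 210.] [ 0.54  -0.186  0.058]
narrow_edge 0.67 [376. 210.] [ 0.535 -0.268  0.08 ]
jar 0.66 [276. 164.] [0.695 0.018 0.   ]
mug 0.66 [397. 268.] [ 0.372 -0.34   0.   ]
flask 0.97 [143. 226.] [0.506 0.423 0.   ]
bowl 0.79 [272. 263.] [0.39  0.035 0.   ]
can 0.83 [289. 138.] [ 0.78  -0.024  0.   ]
tongs 0.87 [369. 299.] [ 0.281 -0.252  0.   ]
brush 0.55 [196. 283.] [0.333 0.258 0.   ]
[{'bbox': [351.4, 113.2, 39.9, 55.8], 'confidence': 0.91}, {'bbox': [215.6, 175.1, 43.2, 59.0], 'confidence': 0.87}]
scene (array([0.904, 0.717, 0.917]), array([-0.33 , -0.586, -0.74 ]))
wide_spine 0.85 [290. 253.] [0.567 0.18  0.058]
wide_spine 0.46 [279. 214.] [0.53  0.047 0.058]
wide_edge 0.95 [166. 159.] [ 0.742 -0.291  0.08 ]
wide_edge 0.74 [270. 136.] [ 0.407 -0.249  0.08 ]
wide_edge 0.7 [279. 213.] [0.538 0.063 0.08 ]
[... 334 characters left out ...]
] [ 0.785 -0.016  0.   ]
tongs 0.5 [301. 143.] [ 0.277 -0.261  0.   ]
brush 0.72 [380. 254.] [0.325 0.258 0.   ]
[{'bbox': [141.2, 157.4, 53.7, 29.6], 'confidence': 0.82}, {'bbox': [215.6, 139.3, 44.4, 35.3], 'confidence': 0.36}]
{'t': 1.3, 'q': array([-1.354,  0.477,  0.022,  1.555, -0.011,  1.109, -0.083]), 'joint_vel': array([-0.001,  0.002, -0.   , -0.   , -0.001,  0.   , -0.001]), 'joint_torque': array([ -0.001, -59.632,   1.606, -28.154,   0.013,   0.002,   0.   ]), 'eef_pos': array([0.215, 0.64 , 0.231]), 'tool_rot': array([-0.   ,  0.162,  0.987,  0.   ]), 'contact_force': array([-0.097,  0.262, -0.111]), 'torque': array([-0.034,  0.032,  0.029]), 'gripper_width': 0.9965824708530823}
```

View pics/top0.png

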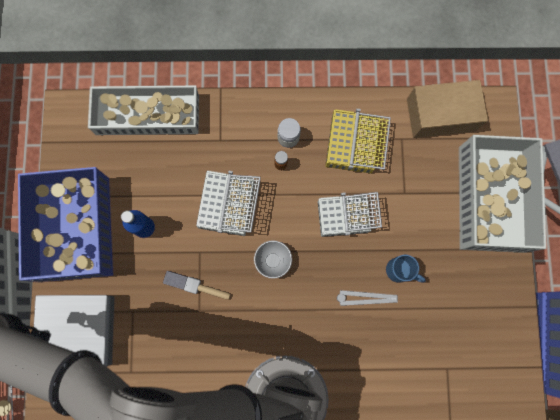

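View pics/scene0.png

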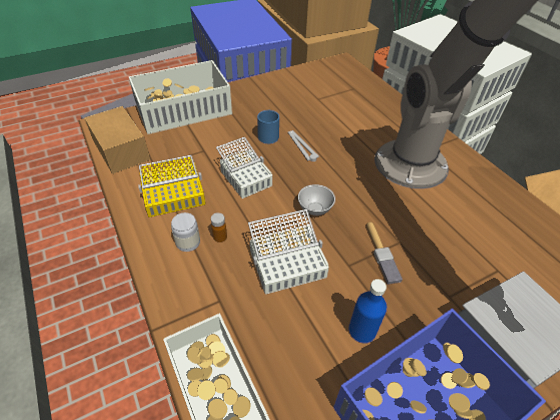

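Three candidate stands are in the top view. White at (229,203), about 60 px along its spine, fits the wide stand. White at (350,214), about 40 px, is the narrow one. The yellow one at (359,140) is the look-alike. I'll confirm this with one enlarged crop.

Run:
```python
from h import *
a=cv2.imread('pics/top0.png')[165:245,190:285]; b=cv2.imread('pics/scene0.png')[195:300,235:340]
a=cv2.resize(a,(400,int(400*80/95)),interpolation=cv2.INTER_CUBIC);b=cv2.resize(b,(400,400),interpolation=cv2.INTER_CUBIC)
a=cv2.copyMakeBorder(a,0,400-a.shape[0],0,0,cv2.BORDER_CONSTANT)
cv2.imwrite('pics/crop.png',np.hstack([a,b]))
```

```text
(no output)
```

View pics/crop.png

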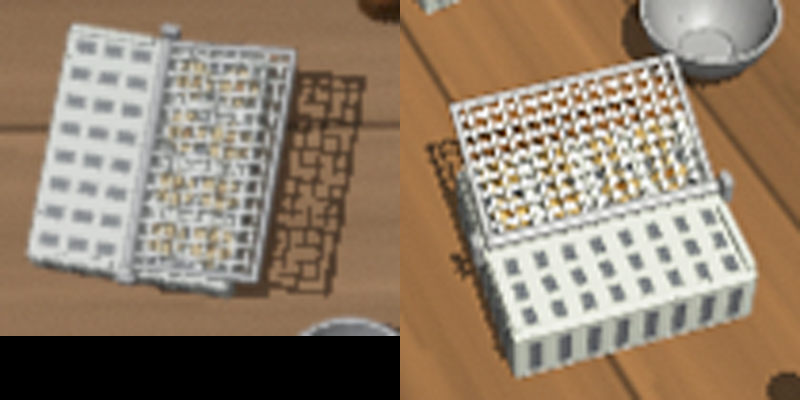

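Confirmed: the wide stand is white, with the leaf slightly raised to the right. Next I fit the pose and leaf angle from the corner pixels in both views.

Run:
```python
from h import *
from scipy.optimize import least_squares
np.set_printoptions(precision=3,suppress=True)
def model(p):
    x,y,yaw,th=p; ex=np.array([np.cos(yaw),np.sin(yaw),0]);ey=np.array([-ex[1],ex[0],0]);ez=np.array([0,0,1])
    f=lambda a,b,c:np.array([x,y,0])+a*ex+b*ey+c*ez
    L=lambda r,b:f(-r*np.cos(th),b,.058+r*np.sin(th))
    return [L(.1,-.082),L(.1,.082),f(.072,-.085,.05),f(.072,.085,.05)]
T=np.array([[260,177],[251,231.5],[207.1,170.9],[197.1,227.2]])
S=np.array([[248.9,222],[307.2,210],[264.7,283.7],[328.7,267.2]])
spT=np.array([[229.5,200]])
def res(p):
    m=model(p)
    return np.r_[(proj('top',m)-T).ravel(),(proj('scene',m)-S).ravel()]
r=least_squares(res,[.57,.16,1.4,.3])
print(r.x,np.degrees(r.x[2]),r.fun,np.array(model(r.x)))
print('spine',proj('top',[r.x[0],r.x[1],.058]),proj('scene',[r.x[0],r.x[1],.058]))
# narrow, rough
for n in('narrow_spine','narrow_edge'):print(n,finder.place_of('top',n)[:1])
np.save('pose.npy',r.x)
```

```text
[0.567 0.171 1.394 0.365] 79.85166855754655 [ 0.497  0.103 -0.325  1.093 -0.922 -0.287 -1.775 -0.908 -0.98   0.02
 -0.665 -1.24   0.042 -0.444  0.474 -0.853] [[0.632 0.064 0.094]
 [0.47  0.093 0.094]
 [0.664 0.226 0.05 ]
 [0.496 0.256 0.05 ]]
spine [[224.57  201.676]] [[288.408 250.361]]
narrow_spine [{'location': [346.5, 209.7], 'confidence': 0.73}]
narrow_edge [{'location': [375.9, 209.9], 'confidence': 0.67}]
```

{"name": "jog_arm", "arguments": {
  "plan": [
    {"x":-0.85,"y":-0.8,"z":-0.3},
    {"x":-0.85,"y":-0.8,"z":-0.3},
    {"x":-0.85,"y":-0.8,"z":-0.3},
    {"x":-0.85,"y":-0.8,"z":-0.3},
    {"x":-0.85,"y":-0.8,"z":-0.3},
    {"x":-0.85,"y":-0.8,"z":-0.3},
    {"x":-0.85,"y":-0.8,"z":-0.3}
  ],
  "hand": -1,
  "grip_force": 20
}}

```text
invalid input at $.plan[0]: expected keys x, y, z, wx, wy, wz
```

{"name": "jog_arm", "arguments": {
  "plan": [
    {"x":-0.85,"y":-0.8},
    {"x":-0.85,"y":-0.8},
    {"x":-0.85,"y":-0.8},
    {"x":-0.85,"y":-0.8},
    {"x":-0.85,"y":-0.8},
    {"x":-0.85,"y":-0.8},
    {"x":-0.85,"y":-0.8}
  ]
}}

```text
invalid input at $.plan[0]: expected keys x, y, z, wx, wy, wz
```

```bash
cat >> h.py <<'E'
from scipy.spatial.transform import Rotation as Rn
SP=np.array([.568,.170]);YAW=np.radians(79.85)
EX=np.array([np.cos(YAW),np.sin(YAW),0]);EY=np.array([-EX[1],EX[0],0]);EZ=np.array([0,0,1.])
def tool(o):
    q=np.asarray(o['tool_rot']); return Rn.from_quat([q[1],q[2],q[3],q[0]])
def rows(goals,o=None):
    "goals (xs,ys,z in m, phi deg) -> fractions"
    o=o or monitor.get_obs(); R=tool(o); p=np.asarray(o['eef_pos']); d=p-np.r_[SP,0]
    zz=R.as_matrix()[:,2]
    print('t',round(o['t'],2),'now xs,ys,z',np.round([d@EX,d@EY,p[2]],3),'phi',np.round(np.degrees(np.arctan2(zz@EX,-zz[2])),1),'lat',np.round(zz@EY,3),'F',np.round(o['contact_force'],1),'q',np.round(o['q'],2),'w',o['gripper_width'])
    for xs,ys,z,f in goals:
        f=np.radians(f); Z=np.sin(f)*EX-np.cos(f)*EZ; Y=np.cos(f)*EX+np.sin(f)*EZ
        G=Rn.from_matrix(np.c_[EY,Y,Z]); t=R.inv().apply(np.r_[SP,0]+xs*EX+ys*EY+z*EZ-p)/.2
        w=(R.inv()*G).as_rotvec()/np.pi
        print(*['"%s":%.3f'%a for a in zip(('x','y','z','wx','wy','wz'),np.r_[t,w])],sep=',')
E
python3 -c "
from h import *
rows([(-.14,0,.2,0),(-.14,0,.2,45)])"
```

```text
t 1.4 now xs,ys,z [0.4   0.43  0.231] phi 0.0 lat 0.0 F [0.5 0.3 0.3] q [-1.35  0.48  0.02  1.56 -0.01  1.11 -0.08] w 0.9990086095966243
"x":-2.523,"y":-2.356,"z":0.156,"wx":0.000,"wy":-0.000,"wz":-0.047
"x":-2.523,"y":-2.356,"z":0.156,"wx":-0.250,"wy":0.018,"wz":-0.045
```

All keys are required in every row, so I'm resending with the full set.

{"name": "jog_arm", "arguments": {
  "plan": [
    {"x":-0.85,"y":-0.8,"z":-0.3,"wx":0,"wy":0,"wz":0},
    {"x":-0.85,"y":-0.8,"z":-0.3,"wx":0,"wy":0,"wz":0},
    {"x":-0.85,"y":-0.8,"z":-0.3,"wx":0,"wy":0,"wz":0},
    {"x":-0.85,"y":-0.8,"z":-0.3,"wx":0,"wy":0,"wz":0},
    {"x":-0.85,"y":-0.8,"z":-0.3,"wx":0,"wy":0,"wz":0},
    {"x":-0.85,"y":-0.8,"z":-0.3,"wx":0,"wy":0,"wz":0},
    {"x":-0.85,"y":-0.8,"z":-0.3,"wx":0,"wy":0,"wz":0}
  ],
  "hand": -1,
  "grip_force": 20
}}

```text
t: 1.98
eef_pos: [0.3309, 0.4278, 0.2936]
tool_rot: [0.002, 0.167, 0.986, 0.001]
contact_force: [0.2, -0.1, 0.4]
gripper_width: 0.009
```

{"name": "jog_arm", "arguments": {
  "plan": [
    {"x":-0.85,"y":-0.8,"z":0,"wx":0,"wy":0,"wz":0},
    {"x":-0.85,"y":-0.8,"z":0,"wx":0,"wy":0,"wz":0},
    {"x":-0.85,"y":-0.8,"z":0,"wx":0,"wy":0,"wz":0},
    {"x":-0.85,"y":-0.8,"z":0,"wx":0,"wy":0,"wz":0},
    {"x":-0.85,"y":-0.8,"z":0,"wx":0,"wy":0,"wz":0},
    {"x":-0.85,"y":-0.8,"z":0,"wx":0,"wy":0,"wz":0},
    {"x":-0.85,"y":-0.8,"z":0,"wx":0,"wy":0,"wz":0}
  ]
}}

```text
t: 2.57
eef_pos: [0.4422, 0.2138, 0.2945]
tool_rot: [0.003, 0.172, 0.985, -0.0]
contact_force: [0.2, -0.5, 0.2]
gripper_width: 0.0
```

```bash
python3 -c "
from h import *
rows([(-.14,0,.2,0),(-.14,0,.2,45)])"
```

```text
t 2.57 now xs,ys,z [0.021 0.132 0.294] phi -0.0 lat -0.006 F [ 0.2 -0.5  0.2] q [-0.82  0.1   0.27  1.92 -0.03  1.12  0.68] w 2.3525711382349413e-05
"x":-0.781,"y":-0.683,"z":0.476,"wx":0.000,"wy":0.002,"wz":-0.054
"x":-0.781,"y":-0.683,"z":0.476,"wx":-0.249,"wy":0.023,"wz":-0.050
```

{"name": "jog_arm", "arguments": {
  "plan": [
    {"x":-0.78,"y":-0.68,"z":0.2,"wx":-0.25,"wy":0.02,"wz":-0.05},
    {"x":-0.78,"y":-0.68,"z":0.2,"wx":-0.25,"wy":0.02,"wz":-0.05},
    {"x":-0.78,"y":-0.68,"z":0.2,"wx":-0.25,"wy":0.02,"wz":-0.05},
    {"x":-0.78,"y":-0.68,"z":0.2,"wx":-0.25,"wy":0.02,"wz":-0.05},
    {"x":-0.78,"y":-0.68,"z":0.2,"wx":-0.25,"wy":0.02,"wz":-0.05},
    {"x":-0.78,"y":-0.68,"z":0.2,"wx":-0.25,"wy":0.02,"wz":-0.05},
    {"x":-0.78,"y":-0.68,"z":0.2,"wx":-0.25,"wy":0.02,"wz":-0.05},
    {"x":-0.78,"y":-0.68,"z":0.2,"wx":-0.25,"wy":0.02,"wz":-0.05},
    {"x":-0.78,"y":-0.68,"z":0.2,"wx":-0.25,"wy":0.02,"wz":-0.05},
    {"x":-0.78,"y":-0.68,"z":0.2,"wx":-0.25,"wy":0.02,"wz":-0.05}
  ]
}}

```text
t: 3.4
eef_pos: [0.543, 0.0274, 0.2522]
tool_rot: [0.039, 0.087, 0.919, 0.382]
contact_force: [-1.6, -0.1, -1.0]
gripper_width: 0.004
```

```bash
python3 -c "
from h import *
save('wrist','w1.png')
rows([(-.135,0,.064,45),(-.095,0,.064,45)])"
```

```text
t 3.45 now xs,ys,z [-0.142  0.     0.253] phi 45.0 lat -0.009 F [ 0.6  0.4 -0.6] q [-0.09  0.36  0.43  1.98 -1.01  1.23  2.28] w 0.0018357826023689028
"x":0.003,"y":-0.642,"z":0.694,"wx":-0.000,"wy":0.003,"wz":-0.002
"x":0.005,"y":-0.501,"z":0.836,"wx":-0.000,"wy":0.003,"wz":-0.002
```

View pics/w1.png

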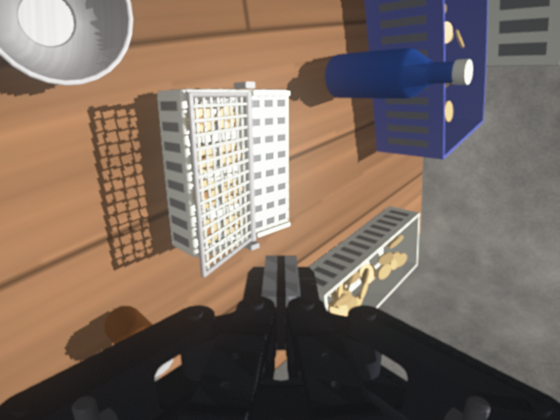

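Run:
```python
from h import *
from scipy.optimize import least_squares
np.set_printoptions(precision=3,suppress=True)
def model(p):
    x,y,yaw,th=p; ex=np.array([np.cos(yaw),np.sin(yaw),0]);ey=np.array([-ex[1],ex[0],0]);ez=np.array([0,0,1])
    f=lambda a,b,c:np.array([x,y,0])+a*ex+b*ey+c*ez
    L=lambda r,b:f(-r*np.cos(th),b,.058+r*np.sin(th))
    return [L(.1,-.082),L(.1,.082),f(.072,-.085,.05),f(.072,.085,.05)]
O={'wrist':[[205,272],[191,92],[290,226],[289,91]],'top':[[260,177],[251,231.5],[207.1,170.9],[197.1,227.2]],'scene':[[248.9,222],[307.2,210],[264.7,283.7],[328.7,267.2]]}
W={'wrist':1,'top':1.5,'scene':1.5}
for use in (['wrist'],['wrist','top','scene']):
    res=lambda p:np.concatenate([(proj(c,model(p))-O[c]).ravel()*W[c] for c in use])
    r=least_squares(res,[.57,.16,1.4,.3],loss='soft_l1'); print(r.x,np.degrees(r.x[2]),r.fun[:8],'edge r/z',-.1*np.cos(r.x[3]),.058+.1*np.sin(r.x[3]))
```

```text
[0.568 0.173 1.396 0.41 ] 79.97148001968858 [-0.1    7.037 -0.111 -0.507  0.167 -0.163  1.339 -0.277] edge r/z -0.091697294148904 0.09789494010234101
[0.568 0.172 1.395 0.419] 79.90222095741261 [-0.464  7.253 -0.371 -1.053 -0.456 -0.081  0.767 -0.459] edge r/z -0.09136824703193795 0.09864287679668804
```

{"name": "jog_arm", "arguments": {
  "plan": [
    {"x":0,"y":-0.16,"z":0.17,"wx":0,"wy":0,"wz":0},
    {"x":0,"y":-0.32,"z":0.34,"wx":0,"wy":0,"wz":0},
    {"x":0,"y":-0.48,"z":0.52,"wx":0,"wy":0,"wz":0},
    {"x":0,"y":-0.64,"z":0.69,"wx":0,"wy":0,"wz":0},
    {"x":0,"y":-0.64,"z":0.69,"wx":0,"wy":0,"wz":0},
    {"x":0,"y":-0.64,"z":0.69,"wx":0,"wy":0,"wz":0},
    {"x":0,"y":-0.6,"z":0.73,"wx":0,"wy":0,"wz":0},
    {"x":0,"y":-0.57,"z":0.76,"wx":0,"wy":0,"wz":0},
    {"x":0,"y":-0.54,"z":0.8,"wx":0,"wy":0,"wz":0},
    {"x":0,"y":-0.5,"z":0.83,"wx":0,"wy":0,"wz":0},
    {"x":0,"y":-0.5,"z":0.83,"wx":0,"wy":0,"wz":0}
  ]
}}

```text
t: 4.37
eef_pos: [0.5528, 0.0792, 0.0671]
tool_rot: [0.038, 0.083, 0.92, 0.382]
contact_force: [-0.5, 0.4, 0.4]
gripper_width: -0.003
```

```bash
cat >> h.py <<'E'
def arc(th,s=.02,off=.0145,phi=None,r=.1):
    "TCP xs,z,phi with leaf point at radius r touching finger side s behind the tip"
    t=np.radians(th); f=np.radians(90-th if phi is None else phi)
    P=np.array([-r*np.cos(t),.058+r*np.sin(t)]); a=np.array([np.sin(f),-np.cos(f)]); n=np.array([np.cos(f),np.sin(f)])
    p=P+s*a-off*n; return (p[0],0,p[1],np.degrees(f))
SP[:]=.568,.172
E
python3 -c "
from h import *
rows([arc(t,phi=min(45,90-t)) for t in (25,35,45,55,65,75,85)])"
```

```text
t 4.37 now xs,ys,z [-0.094 -0.001  0.067] phi 45.1 lat -0.008 F [-0.5  0.4  0.4] q [-0.05  0.66  0.28  2.07 -1.3   1.02  2.63] w -0.003059062929655368
"x":0.007,"y":0.057,"z":-0.005,"wx":0.001,"wy":0.003,"wz":-0.000
"x":0.007,"y":0.141,"z":-0.027,"wx":0.001,"wy":0.003,"wz":-0.000
"x":0.007,"y":0.228,"z":-0.035,"wx":0.001,"wy":0.003,"wz":-0.000
"x":0.006,"y":0.299,"z":-0.041,"wx":0.056,"wy":0.003,"wz":-0.000
"x":0.007,"y":0.369,"z":-0.035,"wx":0.112,"wy":0.003,"wz":-0.000
"x":0.007,"y":0.438,"z":-0.017,"wx":0.167,"wy":0.002,"wz":-0.001
"x":0.007,"y":0.502,"z":0.013,"wx":0.223,"wy":0.002,"wz":-0.001
```

{"name": "jog_arm", "arguments": {
  "plan": [
    {"x":0,"y":0.03,"z":0,"wx":0,"wy":0,"wz":0},
    {"x":0,"y":0.06,"z":-0.01,"wx":0,"wy":0,"wz":0},
    {"x":0,"y":0.1,"z":-0.02,"wx":0,"wy":0,"wz":0},
    {"x":0,"y":0.14,"z":-0.03,"wx":0,"wy":0,"wz":0},
    {"x":0,"y":0.185,"z":-0.03,"wx":0,"wy":0,"wz":0},
    {"x":0,"y":0.23,"z":-0.035,"wx":0,"wy":0,"wz":0},
    {"x":0,"y":0.265,"z":-0.04,"wx":0.03,"wy":0,"wz":0},
    {"x":0,"y":0.3,"z":-0.04,"wx":0.056,"wy":0,"wz":0},
    {"x":0,"y":0.3,"z":-0.04,"wx":0.056,"wy":0,"wz":0}
  ]
}}

```text
t: 5.12
eef_pos: [0.5606, 0.1202, 0.1187]
tool_rot: [0.032, 0.082, 0.95, 0.3]
contact_force: [1.6, 0.3, 1.1]
gripper_width: 0.001
```

```bash
python3 -c "
from h import *
a=save('scene','s2.png');w=save('wrist','w2.png')
cv2.imwrite('pics/v2.png',np.hstack([cv2.resize(a[150:310,180:380],(400,320),interpolation=2),cv2.resize(w,(400,320))])[:,:,::-1])
rows([arc(t,phi=min(45,90-t)) for t in (55,65,75,85,95)]+[arc(t,phi=0,s=.02) for t in (90,100,110)])"
```

```text
t 5.22 now xs,ys,z [-0.056 -0.001  0.116] phi 35.3 lat -0.007 F [-1.2 -0.  -0.3] q [-0.27  0.5   0.36  2.06 -1.13  0.89  2.31] w 0.00047605350445519777
"x":0.005,"y":-0.012,"z":-0.001,"wx":0.001,"wy":0.002,"wz":0.001
"x":0.005,"y":0.058,"z":-0.008,"wx":0.057,"wy":0.002,"wz":0.000
"x":0.005,"y":0.129,"z":-0.002,"wx":0.113,"wy":0.002,"wz":0.000
"x":0.005,"y":0.197,"z":0.017,"wx":0.168,"wy":0.002,"wz":0.000
"x":0.005,"y":0.262,"z":0.047,"wx":0.224,"wy":0.003,"wz":-0.000
"x":0.005,"y":0.230,"z":0.030,"wx":0.196,"wy":0.003,"wz":-0.000
"x":0.005,"y":0.297,"z":0.087,"wx":0.196,"wy":0.003,"wz":-0.000
"x":0.006,"y":0.352,"z":0.154,"wx":0.196,"wy":0.003,"wz":-0.000
```

View pics/v2.png

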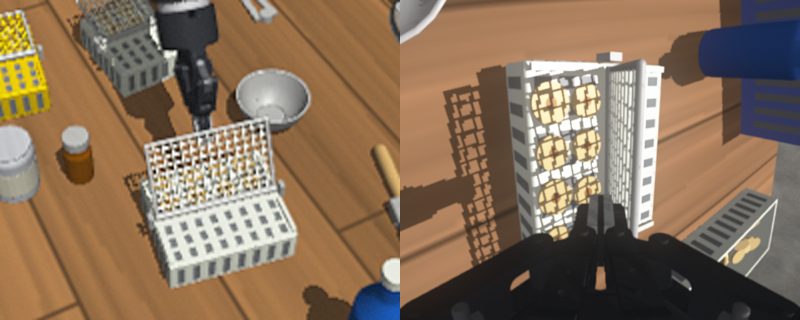

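{"name": "jog_arm", "arguments": {
  "plan": [
    {"x":0,"y":0.025,"z":-0.005,"wx":0.03,"wy":0,"wz":0},
    {"x":0,"y":0.058,"z":-0.008,"wx":0.057,"wy":0,"wz":0},
    {"x":0,"y":0.095,"z":-0.005,"wx":0.085,"wy":0,"wz":0},
    {"x":0,"y":0.13,"z":0,"wx":0.113,"wy":0,"wz":0},
    {"x":0,"y":0.165,"z":0.01,"wx":0.14,"wy":0,"wz":0},
    {"x":0,"y":0.2,"z":0.017,"wx":0.168,"wy":0,"wz":0},
    {"x":0,"y":0.23,"z":0.03,"wx":0.196,"wy":0,"wz":0},
    {"x":0,"y":0.23,"z":0.03,"wx":0.196,"wy":0,"wz":0},
    {"x":0,"y":0.23,"z":0.03,"wx":0.196,"wy":0,"wz":0}
  ]
}}

```text
t: 5.97
eef_pos: [0.5655, 0.1582, 0.1365]
tool_rot: [0.002, 0.088, 0.996, -0.0]
contact_force: [0.5, -0.3, 0.1]
gripper_width: -0.003
```

```bash
python3 -c "
from h import *
rows([arc(t,phi=0,s=0,r=.08) for t in (90,100,110,120,130,140,150,160,170,180)])"
```

```text
t 5.97 now xs,ys,z [-0.014  0.     0.137] phi -0.0 lat -0.004 F [ 0.5 -0.3  0.1] q [-0.9   0.53  0.7   1.9  -0.43  0.87  1.41] w -0.0033366232096734005
"x":-0.000,"y":-0.002,"z":-0.007,"wx":-0.000,"wy":0.001,"wz":0.000
"x":-0.000,"y":0.067,"z":-0.001,"wx":-0.000,"wy":0.001,"wz":0.000
"x":-0.000,"y":0.134,"z":0.017,"wx":-0.000,"wy":0.001,"wz":0.000
"x":0.000,"y":0.198,"z":0.046,"wx":-0.000,"wy":0.001,"wz":0.000
"x":0.000,"y":0.255,"z":0.086,"wx":-0.000,"wy":0.001,"wz":0.000
"x":0.000,"y":0.304,"z":0.136,"wx":-0.000,"wy":0.001,"wz":0.000
"x":0.001,"y":0.344,"z":0.193,"wx":-0.000,"wy":0.001,"wz":0.000
"x":0.001,"y":0.373,"z":0.256,"wx":-0.000,"wy":0.001,"wz":0.000
"x":0.001,"y":0.391,"z":0.323,"wx":-0.000,"wy":0.001,"wz":0.000
"x":0.002,"y":0.398,"z":0.393,"wx":-0.000,"wy":0.001,"wz":0.000
```

{"name": "jog_arm", "arguments": {
  "plan": [
    {"x":0,"y":0.035,"z":-0.005,"wx":0,"wy":0,"wz":0},
    {"x":0,"y":0.067,"z":0,"wx":0,"wy":0,"wz":0},
    {"x":0,"y":0.1,"z":0.008,"wx":0,"wy":0,"wz":0},
    {"x":0,"y":0.134,"z":0.017,"wx":0,"wy":0,"wz":0},
    {"x":0,"y":0.167,"z":0.03,"wx":0,"wy":0,"wz":0},
    {"x":0,"y":0.198,"z":0.046,"wx":0,"wy":0,"wz":0},
    {"x":0,"y":0.228,"z":0.065,"wx":0,"wy":0,"wz":0},
    {"x":0,"y":0.255,"z":0.086,"wx":0,"wy":0,"wz":0},
    {"x":0,"y":0.28,"z":0.11,"wx":0,"wy":0,"wz":0},
    {"x":0,"y":0.304,"z":0.136,"wx":0,"wy":0,"wz":0},
    {"x":0,"y":0.325,"z":0.165,"wx":0,"wy":0,"wz":0},
    {"x":0,"y":0.344,"z":0.193,"wx":0,"wy":0,"wz":0}
  ]
}}

```text
t: 6.97
eef_pos: [0.5779, 0.2266, 0.0973]
tool_rot: [0.002, 0.088, 0.996, -0.0]
contact_force: [0.8, 0.6, 2.0]
gripper_width: 0.001
```

```bash
python3 -c "
from h import *
a=save('scene','s3.png');w=save('wrist','w3.png')
cv2.imwrite('pics/v3.png',np.hstack([cv2.resize(a[150:310,180:380],(400,320),interpolation=2),cv2.resize(w,(400,320))])[:,:,::-1])
rows([arc(t,phi=0,s=0,r=.08) for t in (150,160,170,180,183)])"
```

```text
t 7.07 now xs,ys,z [0.055 0.001 0.097] phi -0.1 lat -0.003 F [ 0.   0.4 -0.3] q [-0.94  0.63  0.65  1.84 -0.49  0.84  1.35] w 0.0006442994716030772
"x":-0.003,"y":-0.003,"z":-0.007,"wx":-0.000,"wy":0.001,"wz":0.000
"x":-0.003,"y":0.026,"z":0.056,"wx":-0.000,"wy":0.001,"wz":0.000
"x":-0.003,"y":0.044,"z":0.124,"wx":-0.000,"wy":0.001,"wz":0.000
"x":-0.003,"y":0.051,"z":0.193,"wx":-0.000,"wy":0.001,"wz":0.000
"x":-0.003,"y":0.050,"z":0.214,"wx":-0.000,"wy":0.001,"wz":0.000
```

View pics/v3.png

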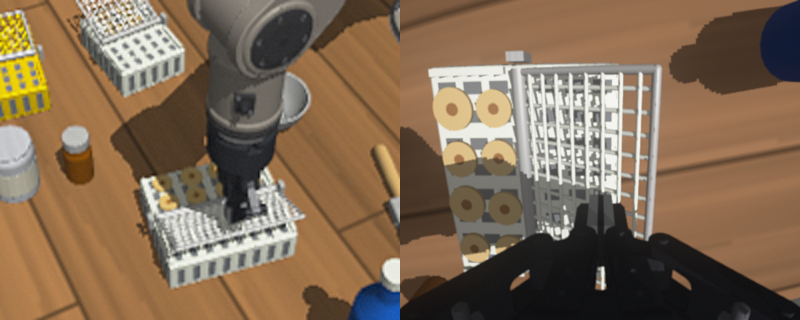

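The leaf is over at about 150°, so now I press it down slowly.

{"name": "jog_arm", "arguments": {
  "plan": [
    {"x":0,"y":0.015,"z":0.03,"wx":0,"wy":0,"wz":0},
    {"x":0,"y":0.026,"z":0.056,"wx":0,"wy":0,"wz":0},
    {"x":0,"y":0.035,"z":0.09,"wx":0,"wy":0,"wz":0},
    {"x":0,"y":0.044,"z":0.124,"wx":0,"wy":0,"wz":0},
    {"x":0,"y":0.048,"z":0.15,"wx":0,"wy":0,"wz":0},
    {"x":0,"y":0.05,"z":0.17,"wx":0,"wy":0,"wz":0},
    {"x":0,"y":0.05,"z":0.18,"wx":0,"wy":0,"wz":0},
    {"x":0,"y":0.05,"z":0.185,"wx":0,"wy":0,"wz":0},
    {"x":0,"y":0.05,"z":0.19,"wx":0,"wy":0,"wz":0},
    {"x":0,"y":0.05,"z":0.19,"wx":0,"wy":0,"wz":0}
  ]
}}

```text
t: 7.9
eef_pos: [0.5787, 0.2366, 0.0604]
tool_rot: [0.001, 0.088, 0.996, 0.0]
contact_force: [-7.2, -0.4, 20.2]
gripper_width: -0.002
```

A 20 N reaction at z = 0.0604 matches a leaf face at 0.0605, so it is seated at the stop. I'll lift clear and check.

{"name": "jog_arm", "arguments": {
  "plan": [
    {"x":0,"y":0,"z":-0.1,"wx":0,"wy":0,"wz":0},
    {"x":0,"y":0,"z":-0.3,"wx":0,"wy":0,"wz":0},
    {"x":0,"y":0,"z":-0.5,"wx":0,"wy":0,"wz":0},
    {"x":0,"y":0,"z":-0.7,"wx":0,"wy":0,"wz":0},
    {"x":0,"y":0,"z":-0.9,"wx":0,"wy":0,"wz":0},
    {"x":0,"y":0,"z":-0.9,"wx":0,"wy":0,"wz":0},
    {"x":0,"y":0,"z":-0.9,"wx":0,"wy":0,"wz":0}
  ]
}}

```text
t: 8.48
eef_pos: [0.5797, 0.2367, 0.2429]
tool_rot: [0.002, 0.088, 0.996, 0.002]
contact_force: [-0.5, -0.1, 0.1]
gripper_width: 0.001
```

Run:
```python
from h import *
np.set_printoptions(precision=3,suppress=True)
a=save('scene','s4.png');w=save('wrist','w4.png')
cv2.imwrite('pics/v4.png',np.hstack([cv2.resize(a[150:310,180:380],(400,320),interpolation=2),cv2.resize(w,(400,320))])[:,:,::-1])
for th in (180,172,165):
    t=np.radians(th);P=[np.r_[SP,0]-.1*np.cos(t)*EX+b*EY+(.058+.1*np.sin(t))*EZ for b in(-.082,0,.082)]
    print(th,proj('wrist',P)*[400/560,320/420]+[400,0],(proj('scene',P)-[180,150])*2)
for n in('wide_edge','narrow_edge','jar','mug','flask','bowl','can','tongs','brush'):
    print(n,[(np.round(r['location'],1),round(r['confidence'],2)) for r in finder.place_of('scene',n)[:2]])
rows([])
```

```text
180 [[626.119 202.966]
 [628.146 142.11 ]
 [630.172  72.61 ]] [[178.58  282.692]
 [243.284 265.37 ]
 [305.697 248.68 ]]
172 [[626.381 207.807]
 [628.528 144.787]
 [630.678  72.329]] [[178.379 275.775]
 [243.712 258.413]
 [306.71  241.689]]
165 [[625.401 212.276]
 [627.564 147.272]
 [629.738  72.052]] [[177.808 268.592]
 [243.629 251.236]
 [307.083 234.521]]
wide_edge [(array([166.7, 161. ]), 0.9), (array([301.2, 279.1]), 0.8)]
narrow_edge [(array([232.2, 142.5]), 0.84)]
jar [(array([219.9, 235.9]), 0.8)]
mug [(array([269.4, 137.6]), 0.83)]
flask [(array([363.9, 328.8]), 0.58)]
bowl [(array([314.9, 210.7]), 0.95)]
can [(array([185.6, 239.5]), 0.75)]
tongs []
brush [(array([377.7, 253.8]), 0.73)]
t 9.03 now xs,ys,z [0.065 0.001 0.24 ] phi -0.0 lat -0.001 F [ 0.1  0.3 -1.2] q [-1.04  0.47  0.77  1.71 -0.36  1.1   1.23] w -0.0016928233565873974
```

View pics/v4.png

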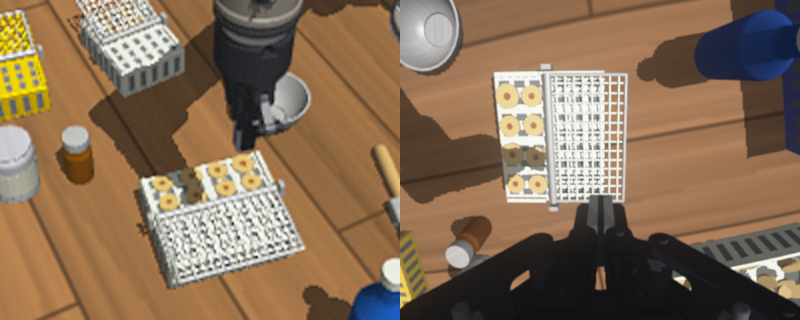

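```bash
python3 -c "
from h import *
print(bot.hand_in(), monitor.get_obs()['t'])"
```

```text
the job is handed in; nothing more can be done
the job is handed in; nothing more can be done
```

I turned the wider stand's leaf over its spine and pressed it flat onto the left-hand half, then lifted the arm clear and handed the job in. I used only the shut fingertips and never pinched the leaf. No verdict was reported. The last clock reading before hand-in was about 9 s of the 38 s allowed.

**Leaf is flat:** at the final press the fingertips stopped at z = 0.0604 m with a 20 N reaction, matching the expected height of the leaf's face when flat (0.0605 m). In the last pictures the free-edge corners sit within about 2 px of where a leaf at 180° should appear.

**Everything else:** the narrow leaf and the bystanders that were found again showed up within about 4 px of their starting positions.

**Checks that disagreed or failed:**
- The network's point for the middle of the leaf's edge was about 3–4 px off, which on its own would suggest roughly 172°. I trusted the corners and the press height instead.
- The tongs were not found in the last picture. The arm was never near them.

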